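# Wedge up the loose bedplate of a ring mill

## Task

The bedplate of the ring mill is loose on its hinge and rattles. Take the thick wooden wedge (not the thin one, which slips straight through, nor the plain block) and push it on the bench, thin end first, under the middle of the plate's free edge and square to it, until the plate is lifted as far as it goes and the wedge jams tight; then let go.

Things in the scene. Friction and masses are not known exactly. Their poses are not given: they have to be found in the camera images.
- wedge_mid (a point): Centre (half-way up, 11.5 mm over the underside) of the thick light-wood wedge lying flat: 120 mm long in x, 45 wide in y with vertical sides, thickness 38 mm at the thick end (-x) falling evenly to 8 mm at the thin end (+x); 0.09 kg. Two others of the same wood and plan size lie in the row, 110 mm apart, in any order: a thin wedge (14 to 4 mm) and a plain block 32 mm thick.
- edge (a point): Middle of the lower corner of the free edge of the mill's steel bedplate (260 x 260 x 12 mm), 20 mm over the bench. x: level, inwards under the plate (push this way); y along the edge. A bowl stands on it from 90 mm in. The thick wedge touches with its thin end 48 mm in, slides on with 2 to 8 N, and 64 mm in (its centre 4 mm past the edge) meets a hard stop: the push then climbs past 15 N.
- bed (a joint): Tilt of the bedplate on its rear hinge, 250 mm behind the free edge: 0 hanging loose, 0.016 rad with the edge lifted the full 4 mm against its stop. Falls back by itself. The movement is no larger than the noise of a single reading: judge by how far the wedge is in and how hard it pushes back.
There are look-alikes about, which are no part of the job. What is shaped like the part that bears wedge_mid but red is not meant.

How it is judged:
At the end, for the whole second after the job is handed in: The thick wedge lies flat and at rest under the free edge and carries it (over 0.8 N): the plate is lifted past 0.011 of its 0.016 rad, the wedge's centre is at most 20 mm short of the edge and within 30 mm of its middle sideways, its length square to it within 15 degrees (value of joint bed above 0.011 rad and contact force between wedge and bed above 0.8 N and x of wedge_mid in the frame of edge above -0.02 m and y of wedge_mid in the frame of edge between -0.03 and 0.03 m and angle between the x axis of wedge_mid and the x axis of edge, either way round below 0.26 rad and angle between wedge_mid's own z axis and vertical below 0.15 rad and linear speed of wedge below 0.01 m/s); the robot touches nothing.
It also fails if it takes over 35 s, if anything falls off the work surface, if the arm or the gripper's body presses on something with over 40 N, if the wrist force passes 120 N, or if a joint passes its speed limit or range.

## Robot

A 6-joint arm with a two-finger parallel gripper is mounted at the origin on the work surface. World frame = base frame: x ahead of the robot, y to its left, z up, the work surface at z = 0. Lengths are in m, angles in rad, forces in N, time in s.
With the tool pointing down it reaches from about 0.3 to 0.875 m from the base axis. Payload 6.4 kg.
Tool frame: the origin (TCP) lies on the mounting face of the last link; the fingertips stand 166 mm ahead of it and the grasp point (between the pads) lies 147 mm ahead of it; y points along the fingers, z is the direction in which the jaws open and shut, and the axes are right-handed (so a half turn about y gives the same grasp; the last joint's range is limited). The gripper opens to 88 mm and grips with 3 to 60 N. Pads are 18 mm wide; open, the fingers measure 123 mm over their backs; the gripper's body (75 mm by 187 mm) begins 45 mm behind the grasp point.
Start: joints at [1.068, 0.181, 1.607, -0, 1.354, -0.206], TCP at [0.168, 0.55, 0.405] pointing down, gripper open.
Joint ranges: [-2.99, 2.99], [-0.89, 2.07], [0.3, 2.58], [-1.14, 4.28], [0, 2.63], [-3.12, 3.12]. Speed limits (rad/s): [2.57, 2.57, 3.01, 3.14, 3.14, 3.14].

## Interface

Orientations are given as a unit quaternion [x, y, z, w].
In Python, from station import ctrl gives the robot as it stands.
- The arm moves only by the tool send_rows, never from a script. Its argument "targets" is text: rows parted by semicolons, each of 7 numbers parted by spaces: the opening in per cent of the stroke, from 0 (shut) to 100 (fully open), then the shift along the tool's x, y, z in mm, then the turn, a rotation vector about the tool's x, y, z in degrees. A call has exactly 10 rows; each row shifts and turns the commanded pose from where the row before left it, along the tool's axes as they then stand; what a row does not reach is not made up. A row lasts 1/10 s, in which the tool goes at most 50 mm and 8.59 degrees, less where a joint would pass 70% of its speed; a pose out of reach is approached as far as the arm can. A call with a gripper value outside its range is refused whole. The fingers move at their own pace and stop on an object; the grip force is fixed at half the most. Time passes only in rows, so rows that do not move let the fingers close, or fill a call up. It gives the time, the measured TCP pose, the force and the opening at its end, in the units of the state.
- ctrl.state(): the state, without advancing time (a new reading comes with each control period).
- ctrl.snapshot(name): name is "side" or "top"; returns (picture, depth): 400x640x3 uint8, red, green, blue; 400x640 float32, m along the optical axis (not along the pixel's ray), 0 where there is no reading.
- ctrl.calibration(name): a dict with "fx", "fy", "cx", "cy" (pixels), "dist" ([k1, k2, p1, p2, k3] as OpenCV has them; the pictures are not rectified), "world_from_camera" (4x4, takes a point from camera to world coordinates). Camera axes: x right, y down, z forward; pixel columns grow to the right and rows downward; lengths in m; the calibration is good to about 2 mm. A picture is of the moment at which its call begins. calibration takes no time and is no camera call.
- ctrl.job_done(): hands the job in, once; it reports no verdict.
Trained networks look in the newest picture that a camera, given by its name, has taken for a name from the list of things; names that differ only in an ending like _2 or _b are one class to them, and where a whole thing is asked for, a point or a joint stands for the part that bears it (a point fixed in the world has none). Each returns a list of dicts, best first, with "score" (0 to 1); they miss things now and then, are a little off and sometimes report something else, mostly with a low value. They report only what shows in the picture. A call takes as long as a camera call. They do not tell look-alikes from the thing itself.
- ctrl.regions_of(camera, thing): "pixels" (400x640 bool, what is visible of it) and "point" ([column, row] in pixels, amid what is visible of it).
The state is a dict: "clock": time; "q": joint angles; "dq": joint speeds; "joint_torque": joint torques, N m; "tool_pos": TCP position; "orientation": TCP orientation; "contact_force": force on the tool from outside, world axes, zero at the start; "moment": the same for the moment, N m; "width": finger opening in m.
Only numpy, scipy, OpenCV 4.12 (cv2) and the standard library are available. Lean on these libraries where they do the work, as an engineer would, in place of code of your own. Each camera call takes 0.05 s, during which the arm holds its last target. There are 200 camera calls.

## Working session

There is one attempt and no reset: what is moved stays moved. The work goes in short steps, Python scripts to look and compute and a tool call to move; the robot and the scene stay as the last step left them, time stands still between calls to the robot, and variables do not carry over. Pictures are saved under pics/ and viewed, on a budget of 10 in all, crops included, one or two more only if the job needs it, and the job is handed in when it is done.

Besides the shell and the picture viewer there is one more tool, called after ">>>" as name(argument=value, ...) on one line, values as JSON. send_rows: Moves the arm, as the interface text tells. Its arguments: {"type":"object","properties":{"targets":{"type":"string"}},"required":["targets"]}

```bash
mkdir -p pics; ls; cat > h.py <<'E'
import numpy as np, cv2
from station import ctrl
from scipy.spatial.transform import Rotation as R
def cloud(name, depth):
    c=ctrl.calibration(name); K=np.array([[c['fx'],0,c['cx']],[0,c['fy'],c['cy']],[0,0,1]])
    v,u=np.mgrid[0:400,0:640]; p=np.stack([u,v],-1).reshape(-1,1,2).astype(np.float64)
    n=cv2.undistortPoints(p,K,np.array(c['dist'])).reshape(400,640,2)
    P=np.concatenate([n*depth[...,None],depth[...,None]],-1); T=np.array(c['world_from_camera'])
    W=P@T[:3,:3].T+T[:3,3]; W[depth<=0]=np.nan
    return W
def save(n,im): cv2.imwrite('pics/'+n,im[...,::-1])
E
python3 - <<'E'
from h import *
np.set_printoptions(precision=4,suppress=True)
s=ctrl.state(); print({k:s[k] for k in('clock','q','tool_pos','orientation','contact_force','width')})
ims=[]
for n in('top','side'):
    im,d=ctrl.snapshot(n); W=cloud(n,d); np.save(n+'.npy',W); ims.append(im); cv2.imwrite(n+'_raw.png',im[...,::-1])
    print(n,np.array(ctrl.calibration(n)['world_from_camera']))
    for t in('wedge_mid','edge','bed'):
        try:
            for r in ctrl.regions_of(n,t)[:6]:
                m=r['pixels']; print(n,t,round(r['score'],2),np.round(r['point']),m.sum(),np.nanmedian(W[m],0),np.nanpercentile(W[m][:,2],[5,95]),im[m].mean(0))
        except Exception as e: print(n,t,e)
    save(n+'1.png',im)
E
```

```text
pics
{'clock': 0.0, 'q': array([ 1.0677,  0.1816,  1.608 ,  0.    ,  1.3538, -0.2063]), 'tool_pos': array([0.168 , 0.5496, 0.4038]), 'orientation': array([ 0.6999, -0.1048,  0.1043, -0.6988]), 'contact_force': array([0.7597, 0.6444, 0.4856]), 'width': 0.08804061866688712}
top [[ 0.0296 -0.9969  0.0734  0.5213]
 [-0.9996 -0.0299 -0.0023  0.0955]
 [ 0.0045 -0.0733 -0.9973  1.0831]
 [ 0.      0.      0.      1.    ]]
top wedge_mid 0.89 [435. 168.] 1258 [ 0.6668 -0.1711  0.0222] [0.0084 0.0368] [126.0151 107.3386  73.2734]
top wedge_mid 0.73 [374. 108.] 1171 [ 0.7858 -0.0378  0.0224] [0.0084 0.0365] [120.8864  59.4022  41.9855]
top edge 0.73 [214. 231.] 17179 [0.5139 0.2973 0.0339] [0.0295 0.1636] [113.1715 112.069  102.9131]
top bed 0.68 [216. 232.] 17132 [0.5139 0.2966 0.0338] [0.0294 0.1634] [113.1612 112.0574 102.9318]
side [[ 0.945  -0.2425  0.2195  0.3956]
 [-0.3269 -0.7184  0.614  -0.5225]
 [ 0.0088 -0.652  -0.7582  0.8021]
 [ 0.      0.      0.      1.    ]]
side wedge_mid 0.77 [382. 286.] 1109 [ 0.665  -0.1849  0.0228] [0.0052 0.037 ] [142.0983 113.6853  56.0532]
side wedge_mid 0.62 [402. 221.] 1024 [ 0.7849 -0.0456  0.0201] [0.0043 0.0363] [141.1748  64.7139  11.8936]
side edge 0.81 [260. 160.] 7755 [0.5022 0.2792 0.034 ] [0.0298 0.1602] [114.4343 112.6977  96.2525]
side bed 0.75 [259. 155.] 7789 [0.5018 0.2794 0.034 ] [0.0298 0.1604] [114.368  112.7052  95.9852]
```

View pics/top1.png

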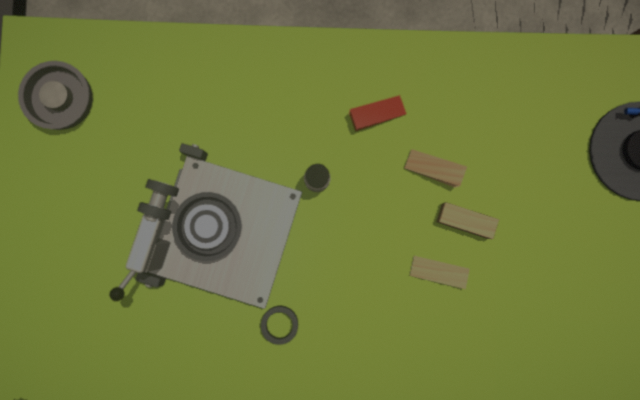

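View pics/side1.png

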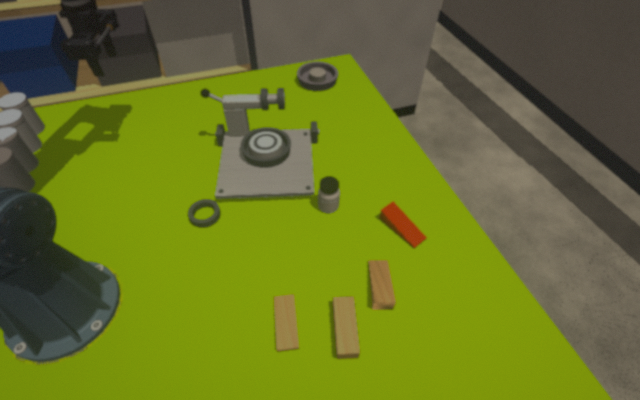

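The top view shows three light-wood pieces at (435,168), (467,220) and (440,272). A red look-alike is at (378,112). The plate's free edge runs from (300,193) to (265,305), with a jar near one end at (317,178) and a ring at (280,325). Next I'll measure the height profile of each piece and fit the edge.

```bash
python3 - <<'E'
from h import *
np.set_printoptions(precision=4,suppress=True)
W=np.load('top.npy'); im=cv2.imread('top_raw.png')
bench=W[300:390,330:600][...,2]; print('bench z',np.nanmedian(bench))
for (c,r) in((435,168),(467,220),(440,272),(378,112)):
    w=W[r-28:r+28,c-40:c+40]; hsv=cv2.cvtColor(im[r-28:r+28,c-40:c+40],cv2.COLOR_BGR2HSV)
    m=((hsv[...,0]<25)|(hsv[...,0]>170))&(hsv[...,1]>40)
    n,l,s,_=cv2.connectedComponentsWithStats(m.astype(np.uint8)); k=l[28,40]; m=l==k
    P=w[m]; P=P[~np.isnan(P[:,0])]
    top=P
    (cx,cy),(a,b),ang=cv2.minAreaRect((top[:,:2]*1000).astype(np.float32))
    box=cv2.boxPoints(((cx,cy),(a,b),ang)); e=[box[1]-box[0],box[2]-box[1]]; L=max(e,key=np.linalg.norm); L=L/np.linalg.norm(L)
    t=(P[:,:2]*1000-[cx,cy])@L
    print((c,r),m.sum(),'ctr',cx,cy,'size',a,b,'dir',L,'ang',np.degrees(np.arctan2(L[1],L[0])),'z along', [round(float(np.nanmedian(P[(t>q-8)&(t<q+8),2])),4) for q in(-50,-30,0,30,50)])
# plate
z=W[...,2]; m=(z>.024)&(z<.042); m[:, :140]=0; m[:,310:]=0; m[:150]=0;m[312:]=0
n,l,s,_=cv2.connectedComponentsWithStats(m.astype(np.uint8)); k=1+np.argmax(s[1:,4]); m=l==k
P=W[m]; print('plate',s[k],np.median(P[:,2]))
(cx,cy),(a,b),ang=cv2.minAreaRect((P[:,:2]*1000).astype(np.float32)); print(cx,cy,a,b,ang); print(cv2.boxPoints(((cx,cy),(a,b),ang)))
# edge line: per row, last column
pts=[]
for r in range(200,298):
    cs=np.where(m[r])[0]; 
    if len(cs): pts.append(W[r,cs.max()])
pts=np.array(pts); f=np.polyfit(pts[:,0],pts[:,1],1); res=pts[:,1]-np.polyval(f,pts[:,0]); g=abs(res-np.median(res))<.004; f=np.polyfit(pts[g,0],pts[g,1],1)
print('edge y=',f,'inliers',g.sum(),len(pts),res.std(),'deg',np.degrees(np.arctan(f[0])))
big=cv2.resize(im[130:300,380:520],None,fx=4,fy=3.5,interpolation=cv2.INTER_CUBIC); cv2.imwrite('pics/crop2.png',big)
E
```

```text
bench z 4.270683727103375e-06
(435, 168) 1229 ctr 668.7189331054688 -168.1328887939453 size 118.84942626953125 44.903778076171875 dir [0.333  0.9429] ang 70.55188 z along [0.0353, 0.0301, 0.0222, 0.0147, 0.0103]
(467, 220) 754 ctr 554.3342895507812 -237.78890991210938 size 117.8945541381836 42.855533599853516 dir [0.2882 0.9576] ang 73.24929 z along [0.0316, 0.0321, 0.0317, 0.0321, 0.0309]
(440, 272) 3788 ctr 442.3107604980469 -186.91065979003906 size 119.94070434570312 175.62176513671875 dir [ 0.0309 -0.9995] ang -88.23145 z along [0.0005, 0.0007, 0.0009, 0.0008, 0.001]
(378, 112) 1203 ctr 792.186767578125 -42.26991271972656 size 54.19710159301758 124.05435180664062 dir [ 0.3376 -0.9413] ang -70.27198 z along [0.035, 0.0299, 0.0224, 0.0152, 0.0104]
plate [  144   151   158   158 10720] 0.03216473342573778
516.5936889648438 282.12066650390625 263.5411376953125 300.0616149902344 74.1988754272461
[[336.3511 196.1826]
 [625.0742 114.4761]
 [696.8362 368.0587]
 [408.1132 449.7652]]
edge y= [-0.2804  0.2914] inliers 98 98 0.0005866348038824112 deg -15.664717892568284
```

View pics/crop2.png

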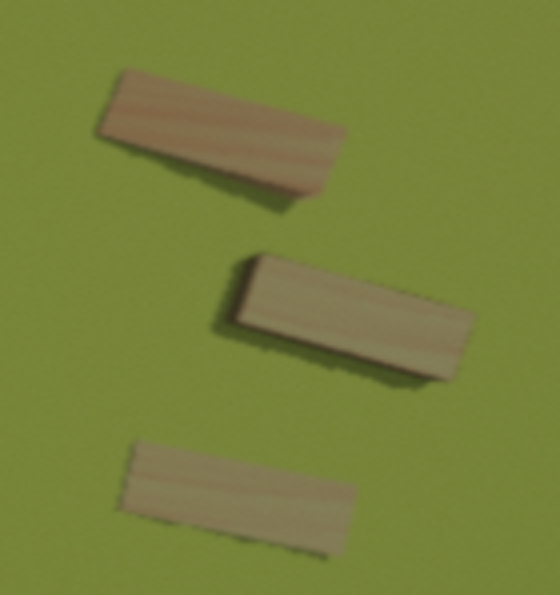

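The piece at (435,168) tapers from 35 to 10 mm, with the thin end towards +y, and has no red, so it is the thick wedge. The one at (467,220) is a flat 32 mm block, (440,272) is the low thin wedge, and (378,112) is the red look-alike. Next I'll find the middle of the edge and work out the move to the grasp.

```bash
cat >> h.py <<'E'
def go(goal, axis=None, s=None):
    """shift (mm, tool axes) and yaw about tool y (deg) from now so TCP reaches goal and tool +-z is lateral to axis angle (deg)"""
    s=s or ctrl.state(); Rt=R.from_quat(s['orientation']); d=Rt.inv().apply(np.array(goal)-s['tool_pos'])*1000
    M=Rt.as_matrix(); out={'shift':np.round(d,1),'tcp':s['tool_pos'],'xw':M[:,0],'yw':M[:,1],'zw':M[:,2]}
    if axis is not None:
        lat=np.array([np.sin(np.radians(axis)),-np.cos(np.radians(axis)),0])
        for sg in(1,-1):
            z=sg*lat; y=np.array([0,0,-1.]); x=np.cross(y,z); G=R.from_matrix(np.stack([x,y,z],1))
            out['turn%+d'%sg]=np.round((Rt.inv()*G).as_rotvec(degrees=True),2)
    return out
E
python3 - <<'E'
from h import *
np.set_printoptions(precision=4,suppress=True)
W=np.load('top.npy'); e=np.array([1,-.2804]);e/=np.linalg.norm(e); n=np.array([-e[1],e[0]]); p0=np.array([.5,.2914-.2804*.5])
print('inward',n,np.degrees(np.arctan2(n[1],n[0])))
P=W.reshape(-1,3); z=P[:,2]; d=(P[:,:2]-p0)@n; t=(P[:,:2]-p0)@e
for lo,hi in((.005,.02),(.02,.04),(.04,.07)):
    m=(z>.027)&(z<.037)&(d>lo)&(d<hi)&(abs(t)<.25); h=np.histogram(t[m],np.arange(-.2,.2,.01))
    q=np.sort(t[m]); print(lo,q[[0,5,len(q)//100,-len(q)//100,-6,-1]])
m=(d>-.05)&(d<.45)&(abs(t)<.25); print('max z mill',np.nanmax(z[m]))
j=(z>.03)&(d<0)&(d>-.2)&(abs(t)<.25); 
print('p0',p0)
j=W[160:195,300:332]; print('jar',np.nanmax(j[...,2]), j[np.where(j[...,2]>.05)].mean(0), (j[np.where(j[...,2]>.05)].mean(0)[:2]-p0)@e)
a=np.radians(71.0); g=np.array([.6687,-.1681])-.035*np.array([np.cos(a),np.sin(a)]); print('grasp',g)
print(go([*g,.32],71.0))
E
```

```text
inward [0.27   0.9629] 74.33650360699603
0.005 [-0.1474 -0.1472 -0.1457  0.1081  0.109   0.1104]
0.02 [-0.1491 -0.147  -0.1457  0.1077  0.1094  0.1108]
0.04 [-0.1483 -0.1477 -0.1459  0.1083  0.1101  0.1105]
max z mill 0.18475045201948892
p0 [0.5    0.1512]
jar 0.0946454780252195 [0.6328 0.0891 0.0851] 0.14460299371539603
grasp [ 0.6573 -0.2012]
{'shift': array([ 687.4,   84.7, -575.1]), 'tcp': array([0.1681, 0.5498, 0.4046]), 'xw': array([ 0.9563, -0.2925, -0.    ]), 'yw': array([-0.0001, -0.0002, -1.    ]), 'zw': array([ 0.2925,  0.9563, -0.0002]), 'turn+1': array([ 0.01, 91.99,  0.01]), 'turn-1': array([  0.01, -88.01,  -0.01])}
```

```bash
python3 - <<'E'
import numpy as np
from scipy.spatial.transform import Rotation as R
d=np.array([687.4,0,-575.1]); th=4.6
S=sum(R.from_rotvec([0,th*k,0],degrees=True).as_matrix() for k in range(20))
print(np.linalg.solve(S,d), np.linalg.norm(np.linalg.solve(S,d)))
E
```

```text
[49.89244985  0.          3.29908062] 50.00140482681844
```

>>> send_rows(targets="70 49 0 3.3 0 4.6 0;70 49 0 3.3 0 4.6 0;70 49 0 3.3 0 4.6 0;70 49 0 3.3 0 4.6 0;70 49 0 3.3 0 4.6 0;70 49 0 3.3 0 4.6 0;70 49 0 3.3 0 4.6 0;70 49 0 3.3 0 4.6 0;70 49 0 3.3 0 4.6 0;70 49 0 3.3 0 4.6 0")

```text
clock: 1.4
tool_pos: [0.5665, 0.2819, 0.4047]
orientation: [-0.602, 0.37, -0.371, 0.602]
contact_force: [0.7, -0.5, -0.3]
width: 0.0621
```

>>> send_rows(targets="70 49 4 3.3 0 4.6 0;70 49 4 3.3 0 4.6 0;70 49 4 3.3 0 4.6 0;70 49 4 3.3 0 4.6 0;70 49 4 3.3 0 4.6 0;70 49 8 3.3 0 4.6 0;70 49 8 3.3 0 4.6 0;70 49 8 3.3 0 4.6 0;70 49 8 3.3 0 4.6 0;70 49 8 3.3 0 4.6 0")

```text
clock: 2.4
tool_pos: [0.6493, -0.1892, 0.3443]
orientation: [0.41, -0.576, 0.576, -0.41]
contact_force: [0.8, 0.2, -0.5]
width: 0.0619
```

```bash
python3 - <<'E'
from h import *
np.set_printoptions(precision=4,suppress=True)
im,d=ctrl.snapshot('side'); save('side3.png',im[180:400,200:520].repeat(2,0).repeat(2,1))
W=cloud('side',d)
for r in ctrl.regions_of('side','wedge_mid')[:3]: print(r['score'],r['point'],np.nanmedian(W[r['pixels']],0))
print(ctrl.state()['clock'],ctrl.state()['width'],go([.6573,-.2012,.170],71.0))
E
```

```text
0.7 [380.9, 285.5] [ 0.6649 -0.1848  0.0235]
0.53 [404.8, 233.7] [ 0.7772 -0.0704  0.0163]
2.5 0.061758843736997374 {'shift': array([  4. , 173. ,  11.9]), 'tcp': array([ 0.6479, -0.1933,  0.343 ]), 'xw': array([-0.3338, -0.9426,  0.0018]), 'yw': array([-0.0024, -0.0011, -1.    ]), 'zw': array([ 0.9426, -0.3338, -0.0019]), 'turn+1': array([ 0.11, -0.5 ,  0.1 ]), 'turn-1': array([ -0.16, 179.5 ,   0.17])}
```

>>> send_rows(targets="70 4 0 6 0 0 0;70 0 0 6 0 0 0;70 0 25 0 0 0 0;70 0 25 0 0 0 0;70 0 25 0 0 0 0;70 0 25 0 0 0 0;70 0 0 0 0 0 0;70 0 0 0 0 0 0;70 0 0 0 0 0 0;70 0 0 0 0 0 0")

```text
clock: 3.5
tool_pos: [0.6604, -0.1948, 0.2469]
orientation: [0.41, -0.575, 0.577, -0.411]
contact_force: [0.4, 0.4, -1.2]
width: 0.0616
```

```bash
python3 - <<'E'
from h import *
np.set_printoptions(precision=4,suppress=True)
im,d=ctrl.snapshot('side'); im2,d2=ctrl.snapshot('top')
save('both4.png',np.hstack([im[170:370,280:480],im2[100:300,340:540]]).repeat(2,0).repeat(2,1))
print(ctrl.state()['clock'],ctrl.state()['width'],go([.6573,-.2012,.170],71.0))
E
```

```text
3.6 0.061641096968404085 {'shift': array([ 6.8, 76.3, -0.7]), 'tcp': array([ 0.66  , -0.1949,  0.2463]), 'xw': array([-0.3255, -0.9456,  0.0003]), 'yw': array([ 0.0021, -0.001 , -1.    ]), 'zw': array([ 0.9455, -0.3255,  0.0023]), 'turn+1': array([-0.13,  0.01,  0.02]), 'turn-1': array([   0.03, -179.99,    0.21])}
```

View pics/both4.png

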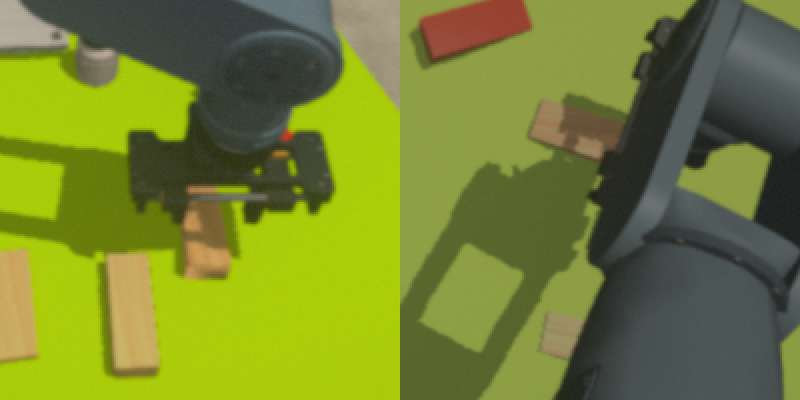

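The left half (side view) shows the two fingers at (172,205) and (255,208), straddling the thick wedge at (205,235) near its thick end. The block and thin wedge are clear on the left. I'll descend and close.

>>> send_rows(targets="70 7 15 0 0 0 0;70 0 20 0 0 0 0;70 0 20 0 0 0 0;70 0 13 0 0 0 0;70 0 7 0 0 0 0;70 0 0 0 0 0 0;70 0 0 0 0 0 0;0 0 0 0 0 0 0;0 0 0 0 0 0 0;0 0 0 0 0 0 0")

```text
clock: 4.6
tool_pos: [0.6577, -0.2016, 0.1707]
orientation: [0.41, -0.575, 0.576, -0.411]
contact_force: [0.6, 0.4, 2.3]
width: 0.0449
```

>>> send_rows(targets="0 0 0 0 0 0 0;0 0 0 0 0 0 0;0 0 0 0 0 0 0;0 0 -3 0 0 0 0;0 0 -6 0 0 0 0;0 0 -10 0 0 0 0;0 0 -10 0 0 0 0;0 0 -10 0 0 0 0;0 0 -10 0 0 0 0;0 0 0 0 0 0 0")

```text
clock: 5.6
tool_pos: [0.6581, -0.2018, 0.2213]
orientation: [0.41, -0.574, 0.577, -0.411]
contact_force: [0.5, -0.7, 0.5]
width: 0.0447
```

```bash
python3 - <<'E'
from h import *
np.set_printoptions(precision=4,suppress=True)
im,d=ctrl.snapshot('side'); im2,d2=ctrl.snapshot('top')
for n,D in(('side',d),('top',d2)):
    W=cloud(n,D)
    for r in ctrl.regions_of(n,'wedge_mid')[:3]: print(n,r['score'],r['point'],np.nanmedian(W[r['pixels']],0),np.nanpercentile(W[r['pixels']][:,2],[3,97]))
save('both5.png',np.hstack([im[170:370,280:480],im2[100:300,340:540]]).repeat(2,0).repeat(2,1))
n=np.array([.27,.963]); n/=np.linalg.norm(n); mid=np.array([.482,.156])
# target: wedge centre 80 mm short of contact pose: centre at -(12+25)mm, grasp 35 behind
g=mid-(.050+.035)*n; print('grasp goal',g); s=ctrl.state(); print(s['clock'],s['width'],s['contact_force'],go([*g,s['tool_pos'][2]],74.3))
E
```

```text
side 0.67 [387.8, 287.7] [ 0.6523 -0.2207  0.0833] [0.0546 0.1459]
top 0.9 [429.6, 161.7] [ 0.6749 -0.1508  0.0668] [0.0552 0.0774]
top 0.64 [375.8, 109.1] [ 0.7848 -0.0355  0.0227] [0.0073 0.0378]
grasp goal [0.4591 0.0742]
5.8 0.04477162108842288 [-0.4937  0.222  -0.2654] {'shift': array([-196. ,    0.3, -276.9]), 'tcp': array([ 0.657 , -0.2013,  0.2182]), 'xw': array([-0.3257, -0.9455, -0.0001]), 'yw': array([-0.0008,  0.0004, -1.    ]), 'zw': array([ 0.9455, -0.3257, -0.0009]), 'turn+1': array([ 0.05, -3.31, -0.01]), 'turn-1': array([  0.01, 176.69,   0.08])}
```

View pics/both5.png

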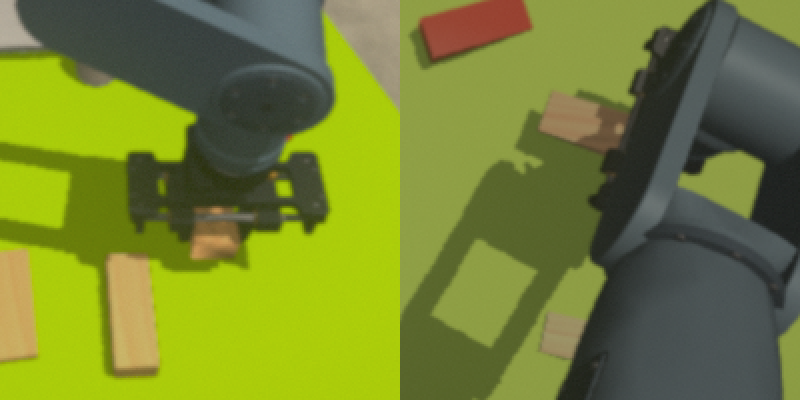

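The side view shows the wedge held by its thick end at (215,235), clear of the bench with its shadow offset. I'll carry it in front of the edge.

>>> send_rows(targets="0 -10 0 -15 0 0 0;0 -22 0 -31 0 0 0;0 -26 0 -37 0 0 0;0 -28 0 -39 0 0 0;0 -28 0 -39 0 0 0;0 -28 0 -39 0 0 0;0 -26 0 -37 0 0 0;0 -18 0 -25 0 0 0;0 -10 0 -15 0 0 0;0 0 0 0 0 -3.3 0")

```text
clock: 6.8
tool_pos: [0.4577, 0.0756, 0.2182]
orientation: [-0.428, 0.563, -0.562, 0.427]
contact_force: [-0.4, -0.6, -0.3]
width: 0.0448
```

```bash
cat > look.py <<'E'
from h import *
import sys
np.set_printoptions(precision=4,suppress=True)
tag=sys.argv[1]
im,d=ctrl.snapshot('side'); im2,d2=ctrl.snapshot('top')
n=np.array([.27,.963]); n/=np.linalg.norm(n); e=np.array([n[1],-n[0]]); mid=np.array([.482,.156])
for nm,D,I in(('side',d,im),('top',d2,im2)):
    W=cloud(nm,D)
    for r in ctrl.regions_of(nm,'wedge_mid')[:2]:
        P=W[r['pixels']]; P=P[~np.isnan(P[:,0])]; q=P[:,:2]-mid
        print(nm,round(r['score'],2),r['point'],np.median(P,0),'in/along edge frame: max in',np.percentile(q@n,[2,50,98]),'side',np.percentile(q@e,[2,50,98]),'z',np.percentile(P[:,2],[3,97]))
save(tag,np.hstack([im[80:280,170:370],im2[140:340,180:380]]).repeat(2,0).repeat(2,1))
s=ctrl.state(); g=s['tool_pos'][:2]-mid; print(s['clock'],s['width'],s['contact_force'],'tcp edge frame',g@n,g@e,s['tool_pos'])
print(go([*(mid-.085*n),.170],74.3))
E
python3 look.py both6.png
```

```text
side 0.93 [400.4, 224.7] [ 0.7839 -0.0445  0.0193] in/along edge frame: max in [-0.1638 -0.1116 -0.0593] side [0.299  0.3455 0.3966] z [0.0001 0.0373]
side 0.81 [259.9, 212.2] [0.4557 0.0578 0.0764] in/along edge frame: max in [-0.1122 -0.1021 -0.0395] side [-0.0236 -0.0016  0.0199] z [0.051  0.0859]
top 0.94 [374.8, 110.2] [ 0.7852 -0.0378  0.022 ] in/along edge frame: max in [-0.1597 -0.1051 -0.0533] side [0.3003 0.3437 0.3905] z [0.0036 0.0378]
7.0 0.04479923345106064 [ 0.4863 -0.0023 -0.4968] tcp edge frame -0.0853078150426765 0.0008251573335425837 [0.4598 0.0736 0.2188]
{'shift': array([-0.3, 48.8, -0.9]), 'tcp': array([0.4598, 0.0736, 0.2188]), 'xw': array([-0.2725, -0.9622,  0.    ]), 'yw': array([ 0.0006, -0.0002, -1.    ]), 'zw': array([ 0.9622, -0.2725,  0.0007]), 'turn+1': array([-0.04, -0.11,  0.  ]), 'turn-1': array([ -0.  , 179.89,  -0.06])}
```

View pics/both6.png

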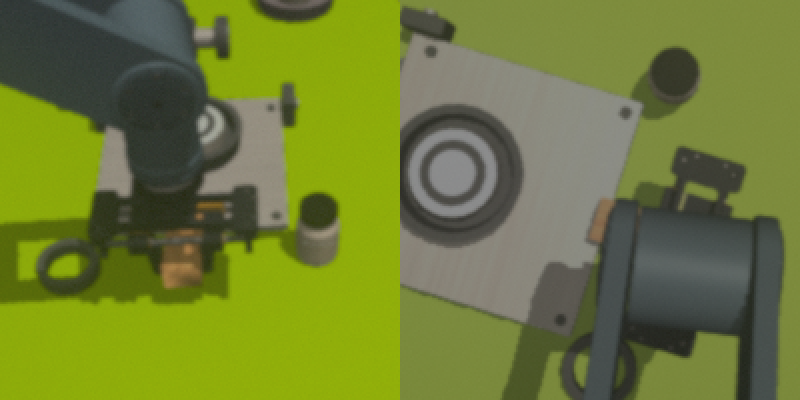

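The wedge is central (side offset about 0), but its thin tip already overhangs the edge: in the right half it is at (600,222). So I'll back off 35 mm before lowering. The jar at (672,75) and the ring at (598,365) are clear of the gripper.

>>> send_rows(targets="0 10 0 0 0 0 0;0 15 0 0 0 0 0;0 10 0 0 0 0 0;0 0 8 0 0 0 0;0 0 12 0 0 0 0;0 0 12 0 0 0 0;0 0 8 0 0 0 0;0 0 5 0 0 0 0;0 0 2 0 0 0 0;0 0 0 0 0 0 0")

```text
clock: 8.0
tool_pos: [0.4497, 0.0406, 0.1714]
orientation: [-0.427, 0.564, -0.563, 0.427]
contact_force: [0.6, 0.0, -0.5]
width: 0.0446
```

```bash
python3 look.py both7.png
```

```text
side 0.96 [264.2, 236.3] [0.4476 0.0221 0.0305] in/along edge frame: max in [-0.1478 -0.1378 -0.0851] side [-0.0204  0.0002  0.0216] z [0.0057 0.039 ]
side 0.91 [401.0, 224.0] [ 0.7837 -0.0431  0.0204] in/along edge frame: max in [-0.1634 -0.1106 -0.0611] side [0.2986 0.3446 0.3917] z [0.0033 0.0375]
top 0.9 [375.5, 108.5] [ 0.7854 -0.0394  0.0222] in/along edge frame: max in [-0.1599 -0.1058 -0.0541] side [0.3008 0.3446 0.3916] z [0.0059 0.0378]
top 0.83 [299.0, 254.1] [0.4713 0.1171 0.013 ] in/along edge frame: max in [-0.0535 -0.0406 -0.0273] side [-0.0204 -0.0004  0.0203] z [0.008  0.0185]
8.2 0.044652510453506926 [-0.5349  0.3679 -1.2396] tcp edge frame -0.11995690933554869 0.00036761465893247265 [0.45   0.0404 0.1721]
{'shift': array([-35. ,   2.1,  -0.4]), 'tcp': array([0.45  , 0.0404, 0.1721]), 'xw': array([-0.2705, -0.9627, -0.0001]), 'yw': array([ 0.0009, -0.0002, -1.    ]), 'zw': array([ 0.9627, -0.2705,  0.0009]), 'turn+1': array([-0.05,  0.  , -0.  ]), 'turn-1': array([  -0.01, -180.  ,    0.08])}
```

View pics/both7.png

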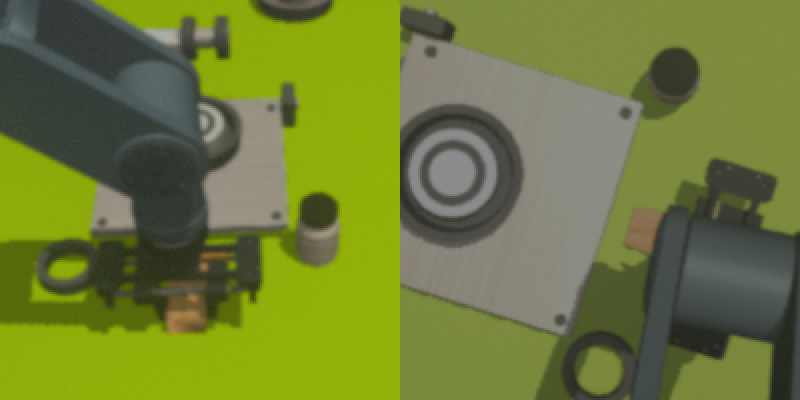

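The tip is 27 mm short of the edge, central and square, so contact should come after about 75 mm and the stop after about 91 mm.

>>> send_rows(targets="0 -4 1 0 0 0 0;0 -8 0 0 0 0 0;0 -8 0 0 0 0 0;0 -8 0 0 0 0 0;0 -8 0 0 0 0 0;0 -8 0 0 0 0 0;0 -8 0 0 0 0 0;0 -8 0 0 0 0 0;0 -6 0 0 0 0 0;0 -4 0 0 0 0 0")

```text
clock: 9.2
tool_pos: [0.4688, 0.1083, 0.1707]
orientation: [0.427, -0.564, 0.564, -0.427]
contact_force: [-0.8, 0.9, 0.9]
width: 0.0446
```

>>> send_rows(targets="0 -1 0 0 0 0 0;0 -1 0 0 0 0 0;0 -1 0 0 0 0 0;0 -1 0 0 0 0 0;0 -1 0 0 0 0 0;0 -1 0 0 0 0 0;0 -1 0 0 0 0 0;0 -1 0 0 0 0 0;0 -1 0 0 0 0 0;0 -1 0 0 0 0 0")

```text
clock: 10.2
tool_pos: [0.4714, 0.1175, 0.1707]
orientation: [-0.427, 0.564, -0.564, 0.427]
contact_force: [-1.1, -3.5, 0.3]
width: 0.0446
```

```bash
python3 look.py both8.png
```

```text
side 0.71 [399.6, 222.4] [ 0.785  -0.0431  0.0211] in/along edge frame: max in [-0.1633 -0.1099 -0.0599] side [0.3001 0.3452 0.3938] z [0.0048 0.037 ]
side 0.57 [265.9, 211.9] [0.4688 0.0965 0.0306] in/along edge frame: max in [-0.0683 -0.0624 -0.0247] side [-0.019   0.0015  0.0219] z [0.0037 0.0382]
top 0.84 [375.9, 109.2] [ 0.7858 -0.0375  0.0221] in/along edge frame: max in [-0.1609 -0.1046 -0.0533] side [0.3008 0.3447 0.3923] z [0.0035 0.0376]
10.4 0.04480035581117478 [ 0.3965 -1.0003 -0.5951] tcp edge frame -0.039896887430466384 0.00014901284241075578 [0.4714 0.1175 0.1707]
{'shift': array([45.1,  0.7, -0.1]), 'tcp': array([0.4714, 0.1175, 0.1707]), 'xw': array([-0.2706, -0.9627, -0.0003]), 'yw': array([ 0.0001,  0.0003, -1.    ]), 'zw': array([ 0.9627, -0.2706,  0.0001]), 'turn+1': array([-0.  , -0.  , -0.02]), 'turn-1': array([  0.03, 180.  ,  -0.  ])}
```

>>> send_rows(targets="0 -1 0 0 0 0 0;0 -1 0 0 0 0 0;0 -1 0 0 0 0 0;0 -1 0 0 0 0 0;0 -1 0 0 0 0 0;0 -1 0 0 0 0 0;0 -0.5 0 0 0 0 0;0 -0.5 0 0 0 0 0;0 -0.5 0 0 0 0 0;0 -0.5 0 0 0 0 0")

```text
clock: 11.4
tool_pos: [0.4735, 0.1251, 0.1707]
orientation: [-0.427, 0.564, -0.564, 0.427]
contact_force: [-1.5, -4.1, 0.3]
width: 0.0447
```

>>> send_rows(targets="0 -0.5 0 0 0 0 0;0 -0.5 0 0 0 0 0;0 -0.5 0 0 0 0 0;0 -0.5 0 0 0 0 0;0 0 0 0 0 0 0;0 0 0 0 0 0 0;0 0 0 0 0 0 0;0 0 0 0 0 0 0;0 0 0 0 0 0 0;0 0 0 0 0 0 0")

```text
clock: 12.4
tool_pos: [0.474, 0.1266, 0.1707]
orientation: [0.427, -0.563, 0.564, -0.427]
contact_force: [-3.1, -7.5, 0.7]
width: 0.045
```

>>> send_rows(targets="0 -0.5 0 0 0 0 0;0 -0.5 0 0 0 0 0;0 -0.5 0 0 0 0 0;0 -0.5 0 0 0 0 0;0 0 0 0 0 0 0;0 0 0 0 0 0 0;0 0 0 0 0 0 0;0 0 0 0 0 0 0;0 0 0 0 0 0 0;0 0 0 0 0 0 0")

```text
clock: 13.4
tool_pos: [0.4744, 0.1278, 0.1707]
orientation: [0.428, -0.563, 0.564, -0.426]
contact_force: [-4.2, -13.2, 3.3]
width: 0.0444
```

```bash
python3 look.py both9.png
```

```text
side 0.98 [400.1, 223.0] [ 0.7841 -0.0429  0.0207] in/along edge frame: max in [-0.163  -0.1102 -0.06  ] side [0.2992 0.3448 0.3925] z [0.0028 0.0374]
side 0.57 [266.2, 208.9] [0.4697 0.1064 0.0308] in/along edge frame: max in [-0.058  -0.0545 -0.017 ] side [-0.0213  0.0003  0.0215] z [0.003  0.0388]
top 0.84 [374.6, 109.8] [ 0.7849 -0.0375  0.0224] in/along edge frame: max in [-0.1605 -0.1045 -0.0526] side [0.3007 0.3434 0.39  ] z [0.0062 0.0377]
13.6 0.044885934294729035 [ -3.7075 -12.7668   3.1204] tcp edge frame -0.029248370357774542 0.0002705016632978662 [0.4744 0.1278 0.1707]
{'shift': array([55.7,  0.8, -0.3]), 'tcp': array([0.4744, 0.1278, 0.1707]), 'xw': array([-0.27  , -0.9629,  0.0029]), 'yw': array([-0.0014, -0.0026, -1.    ]), 'zw': array([ 0.9629, -0.27  , -0.0007]), 'turn+1': array([0.04, 0.03, 0.17]), 'turn-1': array([   0.26, -179.97,   -0.06])}
```

Thick end is now 58 mm outside the edge (centre about +2 mm) and the push is up to 13.8 N. A little more should confirm the stop.

>>> send_rows(targets="0 -0.5 0 0 0 0 0;0 -0.5 0 0 0 0 0;0 -0.5 0 0 0 0 0;0 -0.5 0 0 0 0 0;0 0 0 0 0 0 0;0 0 0 0 0 0 0;0 0 0 0 0 0 0;0 0 0 0 0 0 0;0 0 0 0 0 0 0;0 0 0 0 0 0 0")

```text
clock: 14.6
tool_pos: [0.4748, 0.1289, 0.1707]
orientation: [0.429, -0.563, 0.564, -0.426]
contact_force: [-5.6, -19.1, 5.4]
width: 0.0449
```

The push is 20 N, past the 15 N mark, so the wedge is jammed. I'll release and retreat upwards.

>>> send_rows(targets="75 0 0 0 0 0 0;75 0 0 0 0 0 0;75 0 0 0 0 0 0;75 0 0 0 0 0 0;75 0 0 0 0 0 0;75 0 -5 0 0 0 0;75 0 -10 0 0 0 0;75 0 -15 0 0 0 0;75 0 -20 0 0 0 0;75 0 -20 0 0 0 0")

```text
clock: 15.6
tool_pos: [0.4751, 0.1309, 0.2421]
orientation: [0.427, -0.564, 0.564, -0.427]
contact_force: [0.2, 1.2, -0.5]
width: 0.0663
```

>>> send_rows(targets="75 20 -20 0 0 0 0;75 30 -20 0 0 0 0;75 40 -20 0 0 0 0;75 40 -20 0 0 0 0;75 40 -10 0 0 0 0;75 40 -5 0 0 0 0;75 30 0 0 0 0 0;75 20 0 0 0 0 0;75 0 0 0 0 0 0;75 0 0 0 0 0 0")

```text
clock: 16.6
tool_pos: [0.4047, -0.1194, 0.3362]
orientation: [0.426, -0.564, 0.564, -0.427]
contact_force: [-0.2, 0.6, -0.3]
width: 0.0665
```

```bash
python3 look.py both10.png; python3 - <<'E'
from h import *
np.set_printoptions(precision=4,suppress=True)
W0=np.load('top.npy'); Z=[cloud('top',ctrl.snapshot('top')[1]) for _ in range(4)]; W=np.nanmean(Z,0)
n=np.array([.27,.963]); e=np.array([n[1],-n[0]]); mid=np.array([.482,.156])
for w in(W0,W):
    d=(w[...,:2]-mid)@n; t=(w[...,:2]-mid)@e; m=(abs(t)>.03)&(abs(t)<.11)&(w[...,2]>.024)&(w[...,2]<.045)
    print([np.round(np.nanmean(w[...,2][m&(d>a)&(d<a+.04)])*1000,2) for a in(.01,.05,.2)])
E
```

```text
side 0.6 [400.9, 222.4] [ 0.7841 -0.0445  0.02  ] in/along edge frame: max in [-0.1644 -0.1112 -0.0569] side [0.2993 0.3453 0.3959] z [0.0013 0.037 ]
top 0.91 [294.3, 255.0] [0.4745 0.1293 0.031 ] in/along edge frame: max in [-0.0528 -0.0278 -0.0019] side [-0.0246 -0.0002  0.0222] z [0.0014 0.039 ]
top 0.9 [377.4, 110.6] [ 0.7851 -0.0382  0.0219] in/along edge frame: max in [-0.1611 -0.1057 -0.0533] side [0.3003 0.3441 0.3911] z [0.0036 0.0375]
16.8 0.06600994943482914 [ 0.087  -0.0525  0.4134] tcp edge frame -0.2851343859526201 -7.107877563781168e-05 [ 0.405  -0.1185  0.3358]
{'shift': array([-200.1,  165.8,    0.2]), 'tcp': array([ 0.405 , -0.1185,  0.3358]), 'xw': array([-0.2692, -0.9631, -0.0002]), 'yw': array([ 0.    ,  0.0002, -1.    ]), 'zw': array([ 0.9631, -0.2692, -0.    ]), 'turn+1': array([ 0.  ,  0.08, -0.01]), 'turn-1': array([  -0.02, -179.92,   -0.  ])}
[np.float64(32.05), np.float64(32.02), np.float64(33.11)]
[np.float64(36.09), np.float64(35.33), np.float64(33.49)]
```

View pics/both10.png

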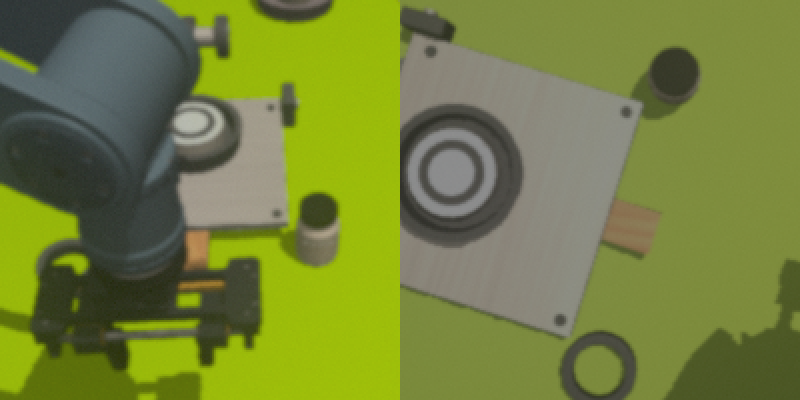

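The top view (right half) shows the wedge at (632,228) sticking out square from under the middle of the edge, with the gripper well clear. The averaged depth puts the plate's free edge 4.0 mm higher than at the start, which is full lift. Handing in.

```bash
python3 -c "
from station import ctrl
print(ctrl.job_done())"
```

```text
the job is handed in; nothing more can be done
None
```

The thick wedge is jammed under the middle of the bedplate's free edge, the plate is lifted, and I handed the job in at about 17 s on the robot's clock. The hand-in gives no verdict, so the checks below are my own.

**What I did:** I told the thick wedge (35 to 10 mm in the depth image) from the flat 32 mm block, the thin wedge and the red look-alike. I gripped it by its thick end and carried it in front of the edge. My first hover point had the tip overhanging the plate, so I backed off 35 mm before lowering. I then pushed it in on the bench until the push reached about 20 N, opened the gripper and withdrew.

**Last checks:**
- **Plate lift:** the free edge reads 36.1 mm against 32.05 mm at the start, a rise of 4.0 mm, which is the full lift. This is from four depth images averaged, not from the joint itself.
- **Wedge position:** its middle is within about 1 mm of the edge's middle, and it was set square to the edge to within about a degree.
- **How far in:** the side view during the last pushes put the centre about 2 mm past the edge, with roughly another 1 mm of push after that. The final top view suggests a few millimetres more, which is within the noise.
- **Robot clear:** the gripper is well away from everything and the force reads about zero.

I did not measure the contact force on the plate directly; I infer it from the lift holding after release.

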